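# Set the goldsmith's swivel vise to sixty degrees

### The arm

A 6-joint arm with a two-finger parallel gripper is mounted at the origin on the work surface. World frame = base frame: x ahead of the robot, y to its left, z up, the work surface at z = 0. Lengths are in m, angles in rad, forces in N, time in s.
With the tool pointing down it reaches from about 0.4 to 0.825 m from the base axis. Payload 7 kg.
Tool frame: the origin (TCP) lies at the very end of the fingers, on their centre line; the grasp point (between the pads) lies 19 mm behind it; z points along the fingers, x is the direction in which the jaws open and shut, and the axes are right-handed (so a half turn about z gives the same grasp; the last joint's range is limited). The gripper opens to 85 mm and grips with 20 to 120 N. Pads are 22 mm wide; open, the fingers measure 114 mm over their backs; the gripper's body (76 mm by 85 mm) begins 54 mm behind the grasp point. The pads swing forward as they close: fully open they stand 13 mm farther back than shut.
Start: joints at [0.288, 0.359, 0.012, 0, -1.224, -0.288], TCP at [0.675, -0, 0.231] pointing down, gripper open.
Joint ranges: [-3.07, 3.07], [-1.43, 2.12], [-1.02, 1.25], [-3.03, 1.67], [-3.05, -0], [-3.03, 3.03]. Speed limits (rad/s): [2.39, 2.39, 3.01, 3.14, 3.14, 3.14].

### API

Orientations are given as a rotation vector (axis times angle).
In Python, from plant import state, camera, job_done, outline_of gives the robot as it stands.
- The arm moves only by the shell command python3 -m crank 'ROWS' [OPENING] [FORCE]. ROWS is JSON, a list that holds one entry, the list of rows, each a list of 4 numbers: the shift along the tool's x, y, z in cm, then the turn about the tool's z in rad. A call has 1 to 12 rows; each row is the pose to reach, as a shift and turn from the pose commanded when the call began, along the tool's axes at that moment; what a row does not reach only later rows make up. A row lasts 1/8 s, in which the tool goes at most 62.5 mm and 10.7 degrees, less where a joint would pass 70% of its speed; a pose out of reach is approached as far as the arm can. A call with a gripper value outside its range is refused whole. OPENING is the closure in counts, from 0 (fully open) to 255 (shut), set as the call begins (- or left out, the last holds). The fingers move at their own pace and stop on an object; FORCE is the grip in N (left out, the last holds). Time passes only in rows, so rows that repeat a pose let the fingers close. It gives the time, the measured TCP pose, the force and the opening at its end, in the units of the state.
- state(): the state, without advancing time (a new reading comes with each control period).
- camera(name): name is "scene" or "side" or "wrist"; returns a dict with "color" (384x512x3 uint8, red, green, blue), "camera_matrix" (3x3 intrinsics, pixels), "k1" (the pictures are not rectified: a ray, as slopes to the right and down, at radius r is drawn at 1 + k1 r^2 times it, then the intrinsics apply), "R" (3x3) and "t" (3): a world point X has camera coordinates R X + t. Camera axes: x right, y down, z forward; pixel columns grow to the right and rows downward; lengths in m; the calibration is good to about 2 mm. A picture is of the moment at which its call begins. There is no depth.
- job_done(): hands the job in, once; it reports no verdict.
Trained networks look in a picture, given as the dict that the camera call returned (one of the last four; its "shot" number tells which), for a name from the list of things; names that differ only in an ending like _2 or _b are one class to them, and where a whole thing is asked for, a point or a joint stands for the part that bears it (a point fixed in the world has none). Each returns a list of dicts, best first, with "score" (0 to 1); they miss things now and then, are a little off and sometimes report something else, mostly with a low value. They report only what shows in the picture. A call takes as long as a camera call. They do not tell look-alikes from the thing itself.
- outline_of(picture, query): "mask" (384x512 bool, what is visible of it) and "rect" ([centre column, centre row, width, height] in pixels, round what is visible of it).
The state is a dict: "clock": time; "q": joint angles; "qd": joint speeds; "joint_efforts": joint torques, N m; "tcp_pos": TCP position; "tcp_rot": TCP orientation; "ft_force": force on the tool from outside, world axes, zero at the start; "wrist_torque": the same for the moment, N m; "gripper_width": finger opening in m.
Only numpy, scipy, OpenCV 4.12 (cv2) and the standard library are available. Lean on these libraries where they do the work, as an engineer would, in place of code of your own. Each camera call takes 0.05 s, during which the arm holds its last target.

### The job

The ring blank in the little bench vise is to be filed on its shoulder, so the vise must stand at 60 degrees: swivel it by its upright handle post until the handle rests two clicks (the base clicks every 30 degrees) anticlockwise, seen from above, of the zero lug of its own base, and let go. The horn anvil beside it sits on the same kind of swivel base: leave that at its setting.

Things in the scene. Friction and masses are not known exactly. Their poses are not given: they have to be found in the camera images.
- vise (a joint): Swivel angle of the vise, rad, anticlockwise from above positive. 0 = handle over the zero lug; wanted: +1.047 (60 degrees). Clicks every 0.524 (30 degrees): let go, it falls into the nearest click and stays; the hump between clicks takes about 5 N at the post. Starts in the click at -1.047, -0.524 or 0; stops at -1.8 and 1.8.
- vise_post (a point): Centre of the top end (103 mm above the bench) of the vise's handle post: an upright steel pin, 16 mm diameter, plain from 44 to 98 mm above the bench, 24 mm collar below. It stands 110 mm from the swivel axis on a flat arm (18 mm wide, top at 36 mm) that turns with the vise.
- vise_base: Fixed dark steel disc, 124 mm diameter, 22 mm high; origin on the swivel axis at bench height. Bright steel zero lug, 26 mm wide, 12 mm high, along its own -x, out to 99 mm; light rim ticks every 30 degrees. On it turns the grey vise: two jaws 60 mm wide, brass ring between (top 113 mm), within 48 mm of the axis; screw and cross bar opposite the handle, 75 mm out. May swap places with the anvil.
- anvil (a joint): Swivel angle of the other swivel base, which carries a small horn anvil in bare steel (no jaws) and has the same handle and lug; rad, same sense. It stands in its click at 0 and is to stay there.
Not all that is in view belongs to the job. What is shaped like the part that bears anvil but blue or purple is not meant.

How it is judged:
By the outcome, as a careful person would: the job done as asked, in the order asked, and still so for the second after the job is handed in, with the robot touching nothing.
It also fails if it takes over 38 s, if anything falls off the work surface, if the arm or the gripper's body presses on something with over 40 N, if the wrist force passes 120 N, or if a joint passes its speed limit or range.

## Working session

There is one attempt and no reset: what is moved stays moved. The work goes in short steps, Python scripts to look and compute and a shell command to move; the robot and the scene stay as the last step left them, time stands still between calls to the robot, and variables do not carry over. Pictures are saved under pics/ and viewed, and the job is handed in when it is done.

```bash
mkdir -p pics; ls
cat > h.py <<'E'
import numpy as np,cv2
from plant import state,camera,job_done,outline_of
def save(c,n): cv2.imwrite('pics/'+n,cv2.cvtColor(c['color'],cv2.COLOR_RGB2BGR))
def ray(c,u,v):
    K=np.array(c['camera_matrix']);R=np.array(c['R']);t=np.array(c['t'])
    d=np.array([(u-K[0,2])/K[0,0],(v-K[1,2])/K[1,1]]);s=d.copy()
    for _ in range(30): s=d/(1+c['k1']*(s@s))
    return -R.T@t, R.T@np.array([s[0],s[1],1])
def onz(c,u,v,z):
    o,d=ray(c,u,v);return o+d*(z-o[2])/d[2]
def proj(c,X):
    p=np.array(c['R'])@np.array(X)+np.array(c['t']);s=p[:2]/p[2];s=s*(1+c['k1']*(s@s));K=np.array(c['camera_matrix'])
    return K[0,0]*s[0]+K[0,2],K[1,1]*s[1]+K[1,2]
def tri(rays):
    A=0;b=0
    for o,d in rays:
        d=d/np.linalg.norm(d);P=np.eye(3)-np.outer(d,d);A=A+P;b=b+P@o
    return np.linalg.solve(A,b)
E
python3 - <<'E'
from h import *
for n in ['scene','side','wrist']:
    c=camera(n);save(c,n+'1.png')
    for q in ['vise','anvil','vise_post','vise_base']:
        print(n,q,[(round(r['score'],2),np.round(r['rect']).tolist()) for r in outline_of(c,q)])
print(state())
E
```

```text
pics
scene vise []
scene anvil [(0.8, [302.0, 141.0, 49.0, 58.0]), (0.77, [118.0, 187.0, 74.0, 71.0]), (0.74, [231.0, 189.0, 70.0, 60.0]), (0.43, [200.0, 154.0, 29.0, 10.0])]
scene vise_post [(0.56, [326.0, 311.0, 113.0, 90.0])]
scene vise_base [(0.72, [323.0, 316.0, 112.0, 91.0])]
side vise [(0.78, [231.0, 311.0, 57.0, 105.0])]
side anvil [(0.94, [172.0, 167.0, 80.0, 45.0]), (0.94, [366.0, 185.0, 70.0, 52.0]), (0.8, [283.0, 156.0, 73.0, 41.0]), (0.55, [261.0, 199.0, 89.0, 49.0])]
side vise_post [(0.9, [232.0, 310.0, 58.0, 102.0])]
side vise_base [(0.81, [241.0, 311.0, 95.0, 106.0])]
wrist vise [(0.95, [322.0, 300.0, 78.0, 118.0])]
wrist anvil [(0.9, [349.0, 22.0, 102.0, 45.0])]
wrist vise_post [(0.9, [320.0, 299.0, 84.0, 116.0])]
wrist vise_base [(0.94, [314.0, 293.0, 90.0, 126.0])]
{'clock': 0.75, 'q': array([ 2.88100365e-01,  3.58572680e-01,  1.18757926e-02, -1.53146387e-05,
       -1.22407482e+00, -2.88090706e-01]), 'qd': array([ 1.20229189e-03, -8.89765219e-04, -1.89381869e-03, -2.87587195e-04,
        3.72923824e-05, -2.29527642e-03]), 'joint_efforts': array([-8.58836647e-04, -5.82831645e+01,  2.93641537e+01,  6.94162756e+00,
       -4.97810397e-04, -6.01538113e-05]), 'tcp_pos': array([ 6.74971303e-01, -1.46897767e-05,  2.31306606e-01]), 'tcp_rot': array([-6.99795938e-06,  3.14157314e+00,  3.26800623e-05]), 'ft_force': array([ 0.29532721, -0.48716957,  0.0990144 ]), 'wrist_torque': array([-0.00324845,  0.02501513,  0.05036475]), 'gripper_width': 0.08554457277519613}
```

Run:
```python
import cv2
for n in ['scene','side','wrist']:
    im=cv2.imread(f'pics/{n}1.png'); cv2.imwrite(f'pics/{n}1b.png',cv2.resize(im,(800,600),interpolation=cv2.INTER_CUBIC))
```

```text
(no output)
```

View pics/scene1b.png

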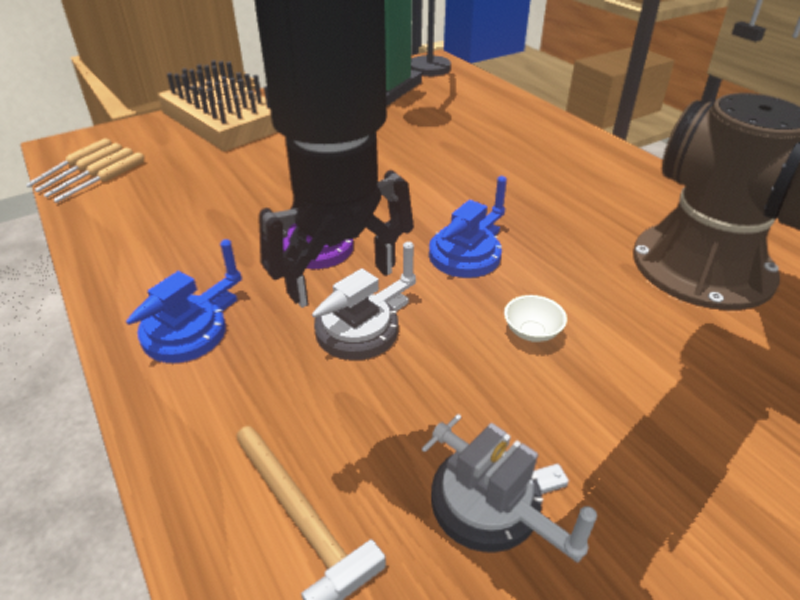

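View pics/side1b.png

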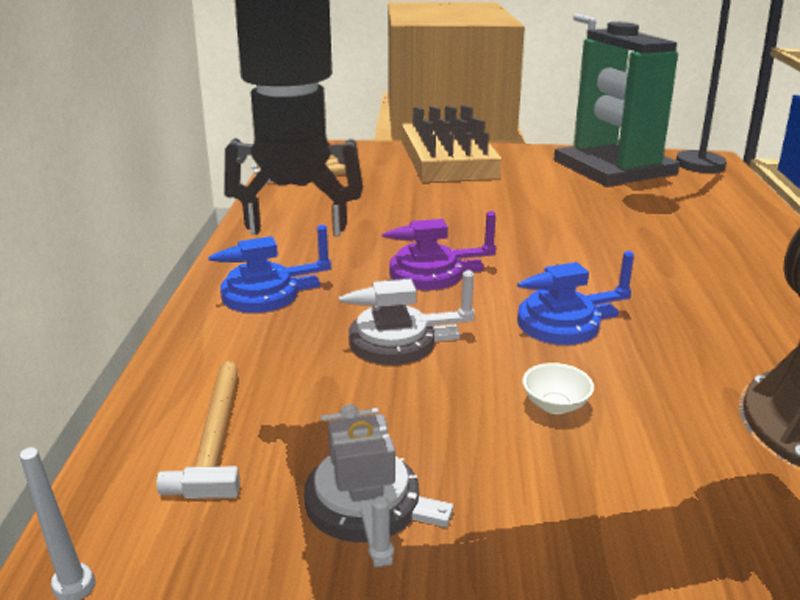

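View pics/wrist1b.png

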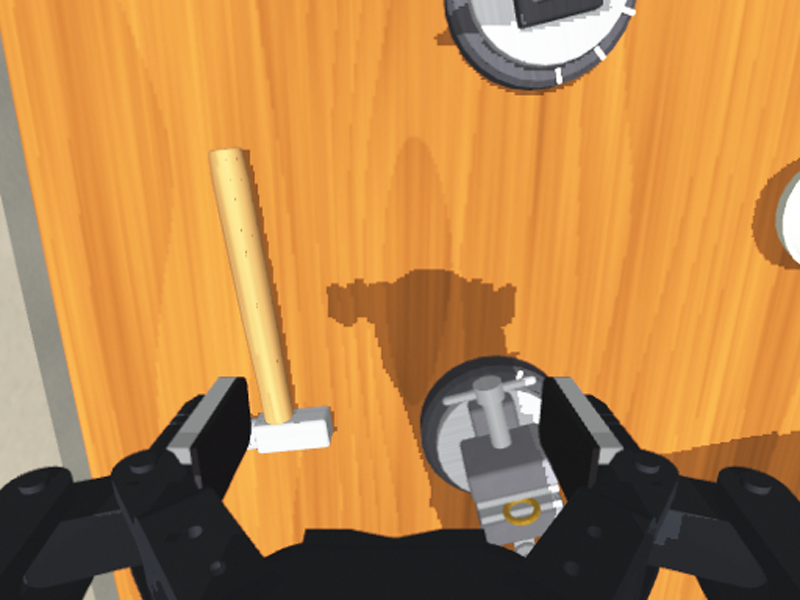

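Run:
```python
import cv2
for n,(x,y) in {'scene':(250,250),'side':(175,245)}.items():
    im=cv2.imread(f'pics/{n}1.png')[y:y+130,x:x+150]; cv2.imwrite(f'pics/{n}1c.png',cv2.resize(im,(750,im.shape[0]*5),interpolation=cv2.INTER_CUBIC)[:600] if 0 else cv2.resize(im,None,fx=4.6,fy=4.6,interpolation=cv2.INTER_CUBIC))
```

```text
(no output)
```

View pics/scene1c.png

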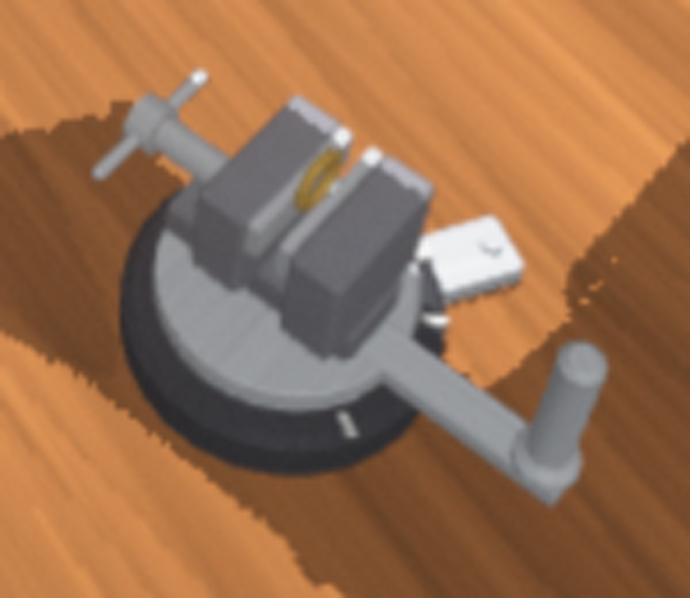

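View pics/side1c.png

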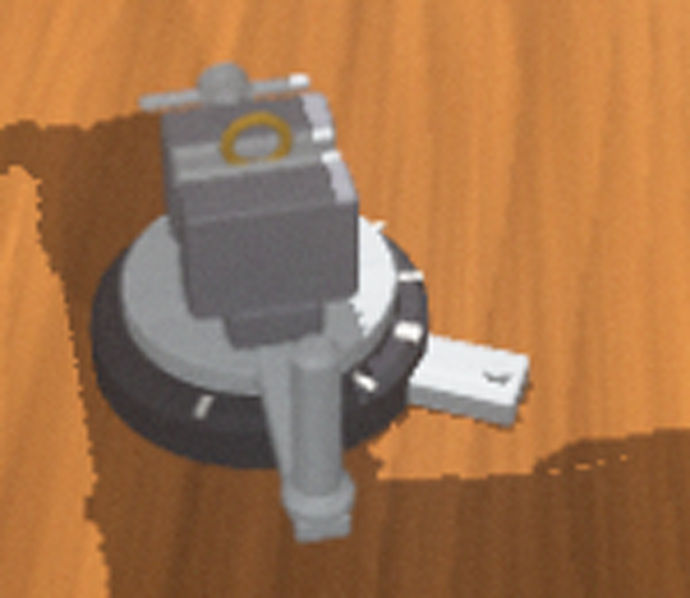

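```bash
cat >> h.py <<'E'
from scipy.optimize import least_squares
E
python3 - <<'E'
from h import *
cs=camera('scene');cd=camera('side')
P=tri([ray(cs,376.5,328.3),ray(cd,244.3,321.5)]);print('post',P)
for c,u,v in((cs,376.5,328.3),(cd,244.3,321.5)):print(onz(c,u,v,.103))
Ls=[onz(cs,360.2,302.4,.012),onz(cd,288.3,327.2,.012)];print('lug',Ls)
L=np.mean(Ls,0)
for k in (-60,-30,0):
    f=lambda p:np.r_[p[:2]+.110*np.array([np.cos(p[2]+np.radians(k)),np.sin(p[2]+np.radians(k))])-P[:2],p[:2]+.099*np.array([np.cos(p[2]),np.sin(p[2])])-L[:2]]
    best=min((least_squares(f,[P[0],P[1]-.1,a]) for a in (-3,-2,-1,0,1,2,3)),key=lambda r:r.cost)
    p=best.x;print(k,p,np.round(best.fun*1000,1))
    for c,n,o in((cs,'scene',(250,250)),(cd,'side',(175,245))):
        im=cv2.cvtColor(c['color'],cv2.COLOR_RGB2BGR);x,y=o
        im=cv2.resize(im[y:y+130,x:x+150],None,fx=4.6,fy=4.6)
        for z in(0,.022):
            pts=[proj(c,[p[0]+.062*np.cos(a),p[1]+.062*np.sin(a),z]) for a in np.linspace(0,6.3,80)]
            cv2.polylines(im,[np.int32((np.array(pts)-o)*4.6)],False,(0,255,0),1)
        if k==-60:cv2.imwrite(f'pics/{n}_fit{k}.png',im)
E
```

```text
post [0.56105381 0.26264913 0.09923407]
[0.5634609  0.26396121 0.103     ]
[0.56060485 0.2663163  0.103     ]
lug [array([0.49766235, 0.18217759, 0.012     ]), array([0.49595392, 0.18140194, 0.012     ])]
-60 [ 0.59248507  0.15773204 -3.38030345] [ 0.5  0.6 -0.5 -0.6]
-30 [0.59329438 0.14444986 2.5380524 ] [-15.  -18.8  15.   18.8]
0 [ 0.46392405  0.14040044 -5.38378013] [-28.7 -36.1  28.7  36.1]
```

Run:
```python
import cv2,numpy as np
a=cv2.imread('pics/scene_fit-60.png');b=cv2.imread('pics/side_fit-60.png')
cv2.imwrite('pics/fit2.png',cv2.resize(np.hstack([a,b]),(800,347)))
```

```text
(no output)
```

View pics/fit2.png

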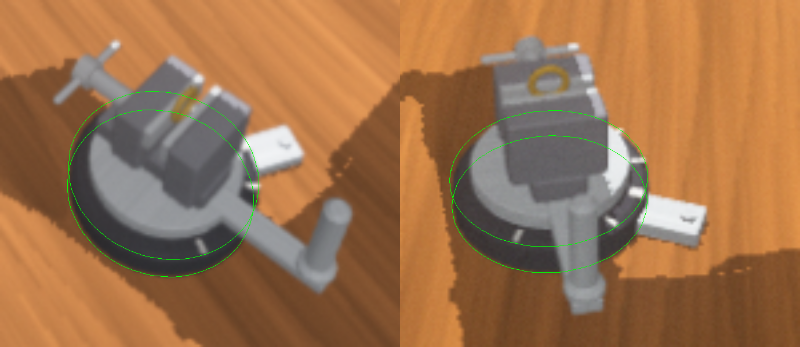

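```bash
python3 - <<'E'
from h import *
cs=camera('scene');cd=camera('side')
k=.64
for n,s,d in(('bowl rim',(535,318),(558,382)),('anvil base',(357,325),(393,335)),('anvil post top',(408,245),(468,274)),('anvil horn tip',(318,312),(342,297))):
    print(n,tri([ray(cs,s[0]*k,s[1]*k),ray(cd,d[0]*k,d[1]*k)]).round(3))
C=np.array([.5925,.1577])
for a in range(-60,61,10):
    t=np.radians(166.3+a);print(a,(C+.11*np.array([np.cos(t),np.sin(t)])).round(4))
E
python3 -m crank '[[[3,6,0,-0.1],[6,12,0,-0.2],[9,18,0,-0.285],[11.34,24,0,-0.285],[11.34,26.33,0,-0.285],[11.34,26.33,0,-0.285]]]' 60 25
```

```text
bowl rim [ 0.363 -0.024  0.035]
anvil base [ 0.579 -0.169  0.01 ]
anvil post top [ 0.474 -0.195  0.099]
anvil horn tip [ 0.647 -0.146  0.084]
-60 [0.5616 0.2633]
-50 [0.5438 0.2563]
-40 [0.5274 0.2464]
-30 [0.513  0.2337]
-20 [0.501  0.2187]
-10 [0.4918 0.2019]
0 [0.4856 0.1838]
10 [0.4827 0.1648]
20 [0.4832 0.1456]
30 [0.4869 0.1268]
40 [0.4939 0.109 ]
50 [0.5038 0.0926]
60 [0.5165 0.0782]
clock: 1.7
tcp_pos: [0.5609, 0.266, 0.2313]
tcp_rot: [-0.452, 3.109, 0.0]
ft_force: [-0.4, -1.1, 0.0]
gripper_width: 0.0653
```

Run:
```python
from h import *
c=camera('wrist');save(c,'w2.png');s=state();print(s['tcp_pos'],s['q'].round(3),s['gripper_width'])
print(proj(c,[.5616,.2633,.103]))
```

```text
[0.56111355 0.26462145 0.23123219] [ 0.755  0.27  -0.115 -0.    -1.186 -0.468] 0.06541300804894666
(np.float64(251.67606729573183), np.float64(174.7709310306189))
```

View pics/w2.png

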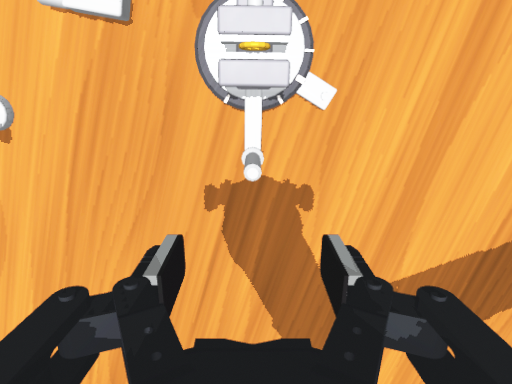

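The wrist view shows the post top at (253,172), with (252,175) predicted. The zero lug is at (318,90), one click-pair anticlockwise of the handle, so the start click is -60°. I'll descend over the post and grip it.

```bash
python3 -m crank '[[[0,0,5,0],[0,0,10,0],[0,0,14,0],[0,0,17,0],[0,0,17.6,0],[0,0,17.6,0]]]' 60 25 && python3 -m crank '[[[0,0,0,0],[0,0,0,0],[0,0,0,0],[0,0,0,0],[0,0,0,0],[0,0,0,0]]]' 255 25
python3 - <<'E'
from h import *
c=camera('side');save(c,'s3.png');s=state();print(s['clock'],s['tcp_pos'],s['q'].round(3),s['gripper_width'],s['ft_force'])
E
```

```text
clock: 2.5
tcp_pos: [0.5622, 0.2628, 0.0558]
tcp_rot: [-0.445, 3.11, -0.0]
ft_force: [-0.1, 0.4, 0.4]
gripper_width: 0.0653
clock: 3.25
tcp_pos: [0.5621, 0.2637, 0.0563]
tcp_rot: [-0.447, 3.108, 0.001]
ft_force: [-0.6, -0.7, 6.7]
gripper_width: 0.0154
3.3 [0.56212346 0.26366607 0.05627378] [ 0.753  0.43  -0.32   0.001 -0.819 -0.468] 0.015528047525894402 [ 0.04093038 -0.54814599  6.1980128 ]
```

View pics/s3.png

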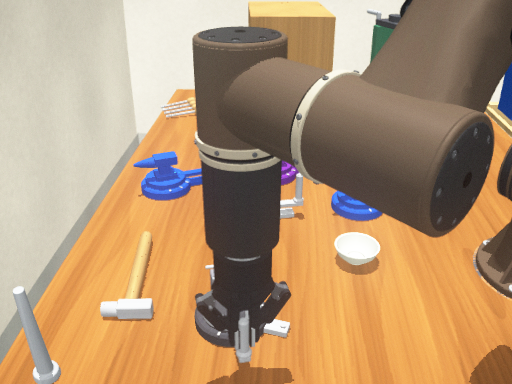

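```bash
python3 -m crank '[[[0.96,-0.04,0,-0.087],[1.91,-0.17,0,-0.175],[2.85,-0.37,0,-0.262],[3.76,-0.66,0,-0.349],[4.65,-1.03,0,-0.436],[5.5,-1.47,0,-0.524],[6.31,-1.99,0,-0.611],[7.07,-2.57,0,-0.698],[7.78,-3.22,0,-0.785],[8.43,-3.93,0,-0.873],[9.01,-4.69,0,-0.96],[9.53,-5.5,0,-1.047]]]'
python3 - <<'E'
from h import *
c=camera('scene');save(c,'s4.png');s=state();print(s['tcp_pos'],s['q'].round(3),s['gripper_width'],s['ft_force'])
E
```

```text
clock: 4.8
tcp_pos: [0.4843, 0.1836, 0.0562]
tcp_rot: [1.945, -2.467, -0.001]
ft_force: [-9.1, 3.6, 12.9]
gripper_width: 0.0153
[0.48411616 0.18284424 0.05619718] [ 0.74   0.29  -0.551 -0.001 -0.73   0.6  ] 0.015377463576403478 [-11.69316818   2.74025572  13.17507331]
```

View pics/s4.png

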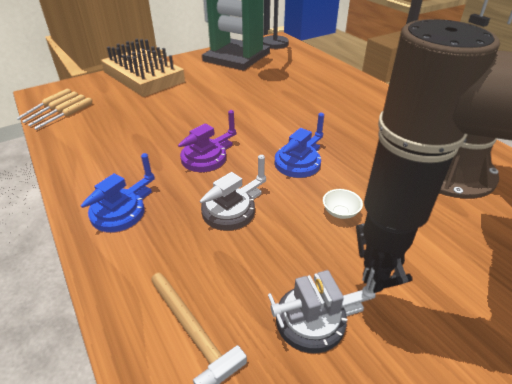

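The handle now stands over the zero lug at about (345,300), and the forces are modest. Next is the second 60°.

```bash
python3 -m crank '[[[0.96,-0.04,0,-0.087],[1.91,-0.17,0,-0.175],[2.85,-0.37,0,-0.262],[3.76,-0.66,0,-0.349],[4.65,-1.03,0,-0.436],[5.5,-1.47,0,-0.524],[6.31,-1.99,0,-0.611],[7.07,-2.57,0,-0.698],[7.78,-3.22,0,-0.785],[8.43,-3.93,0,-0.873],[9.01,-4.69,0,-0.96],[9.53,-5.5,0,-1.047]]]'; python3 -m crank '[[[0,0,0,0],[0,0,0,0]]]'
python3 - <<'E'
from h import *
c=camera('scene');save(c,'s5.png');s=state();print(s['tcp_pos'],s['q'].round(3),s['gripper_width'],s['ft_force'])
p=s['tcp_pos'];print(np.degrees(np.arctan2(p[1]-.1577,p[0]-.5925))%360-166.3)
E
```

```text
clock: 6.35
tcp_pos: [0.5155, 0.0765, 0.0562]
tcp_rot: [2.916, -1.163, -0.002]
ft_force: [-6.7, -3.4, 14.6]
gripper_width: 0.0153
clock: 6.6
tcp_pos: [0.5154, 0.0767, 0.0562]
tcp_rot: [2.914, -1.168, -0.002]
ft_force: [-7.4, -3.7, 15.9]
gripper_width: 0.0152
[0.51529484 0.07673425 0.05619419] [ 5.250e-01  2.960e-01 -5.430e-01  1.000e-03 -7.340e-01  1.853e+00] 0.01563317718096384 [-6.96719846 -5.40920038 14.37068662]
60.06197858729337
```

View pics/s5.png

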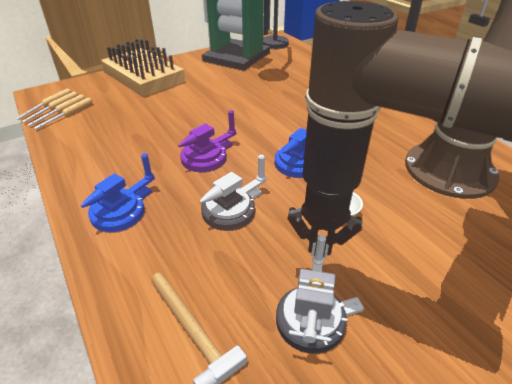

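```bash
python3 -m crank '[[[0,0,0,0],[0,0,0,0],[0,0,0,0],[0,0,0,0],[0,0,0,0]]]' 60 && python3 -m crank '[[[0,0,-4,0],[0,0,-9,0],[0,0,-14,0],[0,0,-18,0],[0,0,-18,0]]]'
python3 - <<'E'
from h import *
c=camera('scene');save(c,'s6.png');d=camera('side');save(d,'d6.png');w=camera('wrist');save(w,'w6.png');s=state();print(s['tcp_pos'],s['gripper_width'],s['ft_force'])
for n,x in(('scene',c),('side',d),('wrist',w)):print(n,proj(x,[.5165,.0782,.103]))
a=cv2.imread('pics/s6.png');b=cv2.imread('pics/d6.png');e=cv2.imread('pics/w6.png')
cv2.imwrite('pics/all6.png',np.vstack([np.hstack([a[220:370,230:430],b[220:370,130:330]]).repeat(2,0).repeat(2,1)[:, :],]))
E
```

```text
clock: 7.28
tcp_pos: [0.5165, 0.0781, 0.0552]
tcp_rot: [2.916, -1.169, -0.0]
ft_force: [0.0, 0.7, 0.1]
gripper_width: 0.066
clock: 7.9
tcp_pos: [0.5181, 0.0788, 0.2389]
tcp_rot: [-2.912, 1.167, -0.007]
ft_force: [-0.1, 0.2, -0.2]
gripper_width: 0.0654
[0.51588011 0.07795768 0.23445096] 0.06564595458686498 [ 0.65126366 -0.22523822 -0.10168713]
scene (np.float64(321.64971755024567), np.float64(236.57913148268125))
side (np.float64(278.338162817213), np.float64(245.04250359357215))
wrist (np.float64(252.06386559237401), np.float64(174.9900158572413))
```

View pics/all6.png

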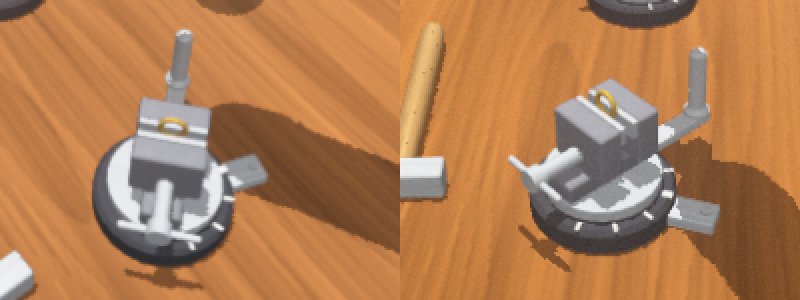

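View pics/w6.png

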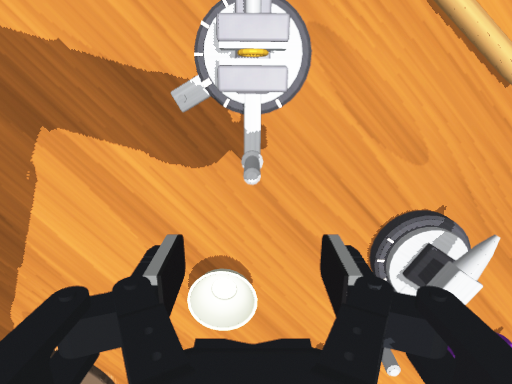

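Run:
```python
from h import *
print(job_done(), state()['clock'])
```

```text
the job is handed in; nothing more can be done
the job is handed in; nothing more can be done
```

The vise now stands at +60°, two clicks anticlockwise of its own zero lug, and the job is handed in. I gripped the handle post at the −60° click and carried it 120° anticlockwise. I then opened the fingers, lifted clear to about 0.23 m, and handed in at about 8 s.

- **Final angle:** I found the post top within 1–2 px of where the +60° click should put it in the scene and side cameras. The wrist view, judged by eye, shows it about 60° anticlockwise of the lug. The measured gripper position while still holding gave 60.1°.
- **Forces:** the readings I took while turning were under 20 N. After release the wrist read about 0 N.
- **Anvil and other objects:** I did not touch the anvil, the blue and purple look-alikes, the bowl or the hammer. I did not measure the anvil's angle again afterwards.

No check failed or disagreed. The camera measurements of the post and lug agreed to within about 4 mm.

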